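Stop the tart stand rocking on its board

ROBOT

A 6-joint arm with a two-finger parallel gripper is mounted at the origin on the work surface. World frame = base frame: x ahead of the robot, y to its left, z up, the work surface at z = 0. Lengths are in m, angles in rad, forces in N, time in s.
With the tool pointing down it reaches from about 0.375 to 0.975 m from the base axis. Payload 3.8 kg.
Tool frame: the origin (TCP) lies midway between the tips of the shut fingers; the grasp point (between the pads) lies 19 mm behind it; z points along the fingers, y is the line along which they close (so a half turn about z gives the same grasp; the last joint's range is limited). The gripper opens to 85 mm and grips with 20 to 120 N. Pads are 22 mm wide; open, the fingers measure 114 mm over their backs; the gripper's body (76 mm by 85 mm) begins 54 mm behind the grasp point. The pads swing forward as they close: fully open they stand 13 mm farther back than shut.
Start: joints at [1.247, 0.264, 1.604, -0, 1.274, -0.037], TCP at [0.191, 0.647, 0.231] pointing down, gripper open.
Joint ranges: [-2.63, 2.63], [-0.94, 2.18], [0.31, 2.57], [-1.31, 4.45], [0, 2.66], [-2.55, 2.55]. Speed limits (rad/s): [2.57, 2.57, 3.14, 3.14, 3.14, 3.14].

INTERFACE

Orientations are given as a rotation vector (axis times angle).
In Python, from workcell import bot, imaging gives the robot as it stands.
- The arm moves only by the tool step_arm, never from a script. Its argument "series" is a list of rows, each an object of numbers: "grip": the closure, from -1 (fully open) to 1 (shut); "x", "y", "z": the shift along the tool's x, y, z normalised to -1 to 1, where 1 is 500 mm; "ax", "ay", "az": the turn, a rotation vector about the tool's x, y, z normalised to -1 to 1, where 1 is 30 degrees. A call has 1 to 12 rows; each row is the pose to reach, as a shift and turn from the pose commanded when the call began, along the tool's axes at that moment; what a row does not reach only later rows make up. A row lasts 1/10 s, in which the tool goes at most 50 mm and 8.59 degrees, less where a joint would pass 70% of its speed; a pose out of reach is approached as far as the arm can. A call with a number of a shift or a turn outside -1 to 1 is refused whole. A call with a gripper value outside its range is refused whole. The fingers move at their own pace and stop on an object; "force" is the grip in N (left out, the last holds). Time passes only in rows, so rows that repeat a pose let the fingers close. It gives the time, the measured TCP pose, the force, the opening and the grip force at its end, in the units of the state.
- bot.read_state(): the state, without advancing time (a new reading comes with each control period).
- imaging.read_camera(name): name is "scene" or "top" or "wrist"; returns a dict with "img" (480x640x3 uint8, red, green, blue), "fx", "fy", "cx", "cy" (pixels), "R" (3x3) and "t" (3): a world point X has camera coordinates R X + t. Camera axes: x right, y down, z forward; pixel columns grow to the right and rows downward; lengths in m; the calibration is good to about 2 mm. A picture is of the moment at which its call begins. There is no depth.
- bot.finish_job(): hands the job in; it is judged then, once.
The state is a dict: "time": time; "q": joint angles; "joint_vel": joint speeds; "joint_torque": joint torques, N m; "tool_pos": TCP position; "tcp_rot": TCP orientation; "wrist_force": force on the tool from outside, world axes, zero at the start; "torque": the same for the moment, N m; "width": opening from 0.0 (shut) to 1.0 (fully open); "grip_force": force on a finger pad.
Only numpy, scipy, OpenCV 4.12 (cv2) and the standard library are available. Lean on these libraries where they do the work, as an engineer would, in place of code of your own. Each camera call takes 0.05 s, during which the arm holds its last target. There are 200 camera calls.

TASK

The square four-footed steel tart stand rocks because two of its feet are perched on the raised steel bar of its wooden board. Take it by its upright handle and turn it on the board, lifting it no more than a few centimetres, until it straddles the bar, square with the board and about in the middle, with all four feet standing on the wood. Leave the glass bowl and the small three-legged trivet where they are.

Things in the scene. Friction and masses are not known exactly. Their poses are not given: they have to be found in the camera images.
- stand_grip (a point): Middle of the loose steel stand's upright handle, 85 mm above its feet's undersides; 0.55 kg. Handle: flat bar 50 mm along x, 10 along y, from 40 mm below this point (plate top) to 25 above; z up. Plate 130 x 130 mm, sides along x, y; 14 mm rim at +x. Four 16 mm ball feet at x, y = +-52 mm. Starts turned about 45 degrees to the board, two opposite feet on the bar, leaning about 6 degrees.
- board: Fixed square wooden board, 230 x 230 mm, 20 mm thick; origin at the centre of its underside, on the counter; x, y along its sides, z up. A steel bar 26 mm wide stands 8 mm above the wood, right across the middle along x. With all four feet on the wood the stand's grip point is 105 mm above this origin; which of its sides faces where does not matter.
- bowl: Glass mixing bowl, 210 mm across, 95 mm high, standing loose on the counter at the left; origin at the centre of its underside. Not to be moved.
- trivet: Small round steel trivet on three legs, 90 mm across, 56 mm high with its knob, loose on the counter beside the board; it stands steady. Origin at the centre of its underside. Not to be moved.
There are look-alikes about, which are no part of the job. Leave any orange or red look-alike of the part that bears stand_grip alone.

How it is judged:
At the end, for the whole second after the job is handed in: The stand is level within 2 degrees and down on the wood on all four feet (grip point 101 to 108 mm above the board's underside), its middle within 30 mm of the board's middle and its sides within 16 degrees of square with the board (angle between stand_grip's own z axis and vertical below 0.035 rad and z of stand_grip in the frame of board between 0.101 and 0.108 m and horizontal distance between stand_grip and board below 0.03 m and (angle between the x axis of stand_grip and the x axis of board, either way round below 0.28 rad or angle between the y axis of stand_grip and the x axis of board, either way round below 0.28 rad)); the robot touches nothing.
It fails at once if the stand is lifted more than about 60 mm off the board (z of stand_grip in the frame of board above 0.17 m).
It fails at once if the glass bowl is moved more than 20 mm (distance of bowl from where it was at the start of the episode above 0.02 m).
It fails at once if the small trivet is moved more than 20 mm (distance of trivet from where it was at the start of the episode above 0.02 m).
It also fails if it takes over 32 s, if anything falls off the work surface, if the arm or the gripper's body presses on something with over 40 N, if the wrist force passes 120 N, or if a joint passes its speed limit or range.

## Working session

There is one attempt and no reset: what is moved stays moved. The work goes in short steps, Python scripts to look and compute and a tool call to move; the robot and the scene stay as the last step left them, time stands still between calls to the robot, and variables do not carry over. Pictures are saved under pics/ and viewed, at most 10 in all, crops included, and the job is handed in when it is done.

Besides the shell and the picture viewer there is one more tool, called by a JSON object that holds its "op" and its "data", one argument or row to a line. step_arm: Moves the arm, as the interface text tells. Scaled input: -1 to 1 covers 500 mm each way for a shift and 30 degrees each way for a turn. Its arguments: {"type":"object","properties":{"series":{"type":"array","items":{"type":"object","properties":{"grip":{"type":"number"},"x":{"type":"number","minimum":-1,"maximum":1},"y":{"type":"number","minimum":-1,"maximum":1},"z":{"type":"number","minimum":-1,"maximum":1},"ax":{"type":"number","minimum":-1,"maximum":1},"ay":{"type":"number","minimum":-1,"maximum":1},"az":{"type":"number","minimum":-1,"maximum":1}}}},"force":{"type":"number"}},"required":["series"]}

```bash
mkdir -p pics; python3 - <<'E'
from workcell import bot, imaging
import cv2,pickle
d={n:imaging.read_camera(n) for n in("scene","top")}
pickle.dump(d,open("cams.pkl","wb"))
for n in d: cv2.imwrite(f"pics/{n}1.png",d[n]["img"][:,:,::-1])
s=bot.read_state();print(s["time"],s["tool_pos"],s["tcp_rot"])
for n in d: print(n,{k:d[n][k] for k in d[n] if k!="img"})
E
```

```text
0.1 [0.19073545 0.64678225 0.23004752] [-0.4489109  -3.10896263  0.00324041]
scene {'fx': 495.06823076027155, 'fy': 495.06823076027155, 'cx': 329.4736618995591, 'cy': 241.11367899868551, 'R': array([[ 0.81166461,  0.58399289,  0.0123639 ],
       [ 0.50843074, -0.69590703, -0.50716032],
       [-0.2875739 ,  0.41793027, -0.86176304]]), 't': array([-0.46595946, -0.10623164,  1.28248936])}
top {'fx': 528.8390654351491, 'fy': 528.8390654351491, 'cx': 321.1324507463544, 'cy': 248.10236161080567, 'R': array([[-0.00632357, -0.99996825,  0.0048486 ],
       [-0.99501612,  0.00580959, -0.09954479],
       [ 0.09951346, -0.00545391, -0.99502127]]), 't': array([0.11614463, 0.48639753, 1.35011661])}
```

View pics/top1.png

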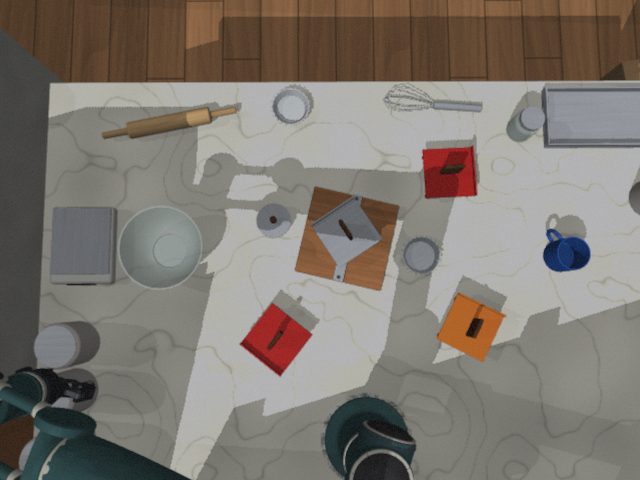

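View pics/scene1.png

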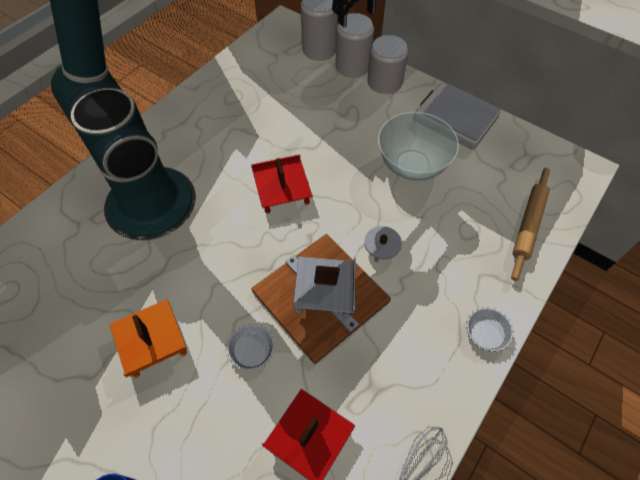

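The top view shows the board around (347,238) with its bar running from (355,198) to (340,275). The stand's dark handle is at (346,229), the trivet at (273,220) and the bowl at (160,247). In the scene view the handle is at (327,276).

```bash
cat > h.py <<'E'
import numpy as np,cv2
def ray(c,uv):
    d=c["R"].T@np.array([(uv[0]-c["cx"])/c["fx"],(uv[1]-c["cy"])/c["fy"],1.]);return -c["R"].T@c["t"],d
def onz(c,uv,z):
    o,d=ray(c,uv);return o+d*(z-o[2])/d[2]
def tri(c1,a,c2,b):
    o1,d1=ray(c1,a);o2,d2=ray(c2,b)
    s=np.linalg.lstsq(np.c_[d1,-d2],o2-o1,rcond=None)[0];p,q=o1+s[0]*d1,o2+s[1]*d2
    return (p+q)/2,np.linalg.norm(p-q)
def blob(c,fn,x0,y0,x1,y1):
    hsv=cv2.cvtColor(c["img"],cv2.COLOR_RGB2HSV).astype(int)
    m=np.zeros(hsv.shape[:2],np.uint8);m[y0:y1,x0:x1]=fn(hsv)[y0:y1,x0:x1]
    n,l,s,_=cv2.connectedComponentsWithStats(m);k=1+np.argmax(s[1:,4])
    return np.argwhere(l==k)[:,::-1].astype(np.float32)
E
python3 - <<'E'
import pickle;from h import *
np.set_printoptions(precision=4,suppress=True)
d=pickle.load(open("cams.pkl","rb"));T,S=d["top"],d["scene"]
wood=lambda h:(h[...,0]<20)&(h[...,1]>90)&(h[...,2]>70)
dark=lambda h:(h[...,2]<75)&(h[...,1]>60)
for n,c,rb,rh in(("top",T,(285,175,410,300),(325,205,370,250)),("scene",S,(240,225,400,370),(305,255,350,295))):
    b=blob(c,wood,*rb);q=cv2.boxPoints(cv2.minAreaRect(b)) if n=="top" else cv2.approxPolyDP(cv2.convexHull(b),12,True)[:,0]
    P=np.array([onz(c,p,.02) for p in q]);print(n,"board",q.tolist(),P,P.mean(0),[np.linalg.norm(P[i]-P[i-1]) for i in range(len(P))])
    h=blob(c,dark,*rh);r=cv2.minAreaRect(h);q=cv2.boxPoints(r);print("handle",len(h),r,[onz(c,p,.12)[:2] for p in q])
    e=np.array([onz(c,p,.125)[:2] for p in h]);print("c",e.mean(0));hc=h.mean(0)
    d[n+"h"]=hc
print(tri(T,d["toph"],S,d["sceneh"]))
cv2.imwrite("pics/z.png",np.hstack([cv2.resize(T["img"][175:300,285:410],(400,400)),cv2.resize(S["img"][225:365,255:395],(400,400))])[:,:,::-1])
E
```

```text
top board [[342.5167236328125, 281.45654296875], [361.88165283203125, 197.1620330810547], [399.298828125, 205.75787353515625], [379.93389892578125, 290.0523681640625]] [[ 0.4004  0.0583  0.02  ]
 [ 0.6216  0.005   0.02  ]
 [ 0.5982 -0.093   0.02  ]
 [ 0.3776 -0.0383  0.02  ]] [ 0.4994 -0.017   0.02  ] [np.float64(0.09923373607754973), np.float64(0.22759579670729904), np.float64(0.10084708570415885), np.float64(0.2273144605468953)]
handle 74 ((345.1538391113281, 229.23074340820312), (21.0786075592041, 3.882901668548584), 56.3099365234375) [array([0.5421, 0.0731]), array([0.5473, 0.0652]), array([0.5043, 0.0373]), array([0.499 , 0.0452])]
c [0.5229 0.055 ]
scene board [[336.0, 320.0], [304.0, 349.0], [252.0, 287.0], [286.0, 263.0]] [[ 0.5855  0.0086  0.02  ]
 [ 0.5681 -0.086   0.02  ]
 [ 0.3826 -0.0394  0.02  ]
 [ 0.407   0.0557  0.02  ]] [ 0.4858 -0.0153  0.02  ] [np.float64(0.18463832985730222), np.float64(0.09614232278390583), np.float64(0.1912715656834516), np.float64(0.09816269109485797)]
handle 381 ((326.4634094238281, 275.32928466796875), (22.417600631713867, 17.337753295898438), 6.340191841125488) [array([0.5218, 0.0161]), array([0.5008, 0.0511]), array([0.5427, 0.0743]), array([0.5628, 0.0388])]
c [0.5328 0.0431]
(array([0.526 , 0.0535, 0.1001]), np.float64(0.0008012978613832111))
```

View pics/z.png

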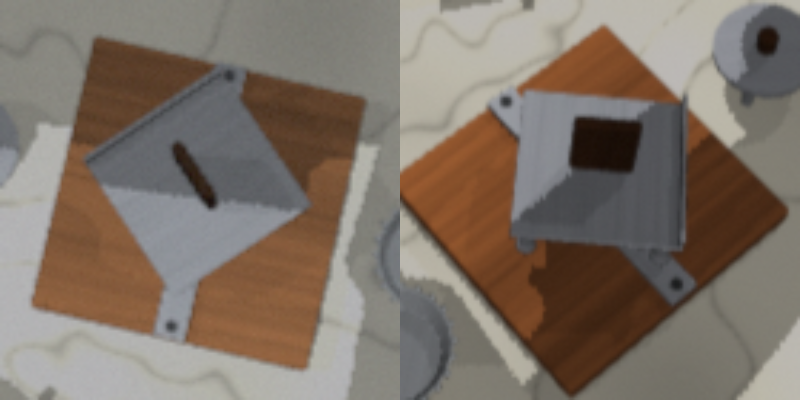

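The crop confirms the handle at about 33° in world and the bar at about −13.5°, both crossing near the board centre at (0.515, 0.046). The triangulated handle middle (0.526, 0.0535, 0.10) fits a lean towards +y. The handle's height and the board's 230 mm sides are consistent with the sizes given.

```bash
cat > plan.py <<'E'
import numpy as np
from scipy.spatial.transform import Rotation as Ro
def Rdown(yaw_y,lean=None):  # tool y at yaw_y deg, z down; lean = world rotvec (deg)
    a=np.radians(yaw_y);y=np.array([np.cos(a),np.sin(a),0]);z=np.array([0,0,-1.])
    R=Ro.from_matrix(np.c_[np.cross(y,z),y,z])
    return Ro.from_rotvec(np.radians(lean))*R if lean is not None else R
def step(p0,R0,p1,R1):
    return np.round(np.r_[R0.inv().apply(np.array(p1)-p0)/.5,(R0.inv()*R1).as_rotvec(degrees=True)/30],4)
E
python3 - <<'E'
from plan import *;from workcell import bot
s=bot.read_state();p=np.array(s["tool_pos"]);R=Ro.from_rotvec(s["tcp_rot"])
y=R.as_matrix()[:,1];y0=np.degrees(np.arctan2(y[1],y[0]));print(y0)
t=np.array([.526,.0535,.20])
for k in range(5):
    f=1/5;q=np.array(s["tool_pos"])+(t-s["tool_pos"])*(k+1)/5;Q=Rdown(y0+(-57-y0)*(k+1)/5)
    print(step(p,R,q,Q).tolist());p,R=q,Q
E
```

```text
73.5674168799587
[-0.1958, -0.1897, 0.0124, -0.004, 0.0007, 0.8704]
[-0.2593, -0.0842, 0.012, 0.0, 0.0, 0.8704]
[-0.2698, 0.0386, 0.012, 0.0, 0.0, 0.8704]
[-0.2253, 0.1534, 0.012, 0.0, 0.0, 0.8704]
[-0.1348, 0.2369, 0.012, 0.0, 0.0, 0.8704]
```

{"op": "step_arm", "data": {
  "series": [
    {"x": -0.196, "y": -0.19, "z": 0.0, "az": 0.87, "grip": -1},
    {"x": -0.196, "y": -0.19, "z": 0.0, "az": 0.87, "grip": -1},
    {"x": -0.196, "y": -0.19, "z": 0.0, "az": 0.87, "grip": -1},
    {"x": -0.196, "y": -0.19, "z": 0.0, "az": 0.87, "grip": -1}
  ]
}}

```text
validation failed for argument at $.se...
```

{"op": "step_arm", "data": {
  "series": [
    {"x": -0.259, "y": -0.084, "az": 0.87, "grip": -1},
    {"x": -0.259, "y": -0.084, "az": 0.87, "grip": -1},
    {"x": -0.259, "y": -0.084, "az": 0.87, "grip": -1},
    {"x": -0.259, "y": -0.084, "az": 0.87, "grip": -1}
  ]
}}

```text
validation failed for argument at $.se...
```

{"op": "step_arm", "data": {
  "series": [
    {"x": -0.27, "y": 0.039, "az": 0.87, "grip": -1},
    {"x": -0.27, "y": 0.039, "az": 0.87, "grip": -1},
    {"x": -0.27, "y": 0.039, "az": 0.87, "grip": -1},
    {"x": -0.27, "y": 0.039, "az": 0.87, "grip": -1}
  ]
}}

```text
validation failed for argument at $.se...
```

{"op": "step_arm", "data": {
  "series": [
    {"x": -0.225, "y": 0.153, "az": 0.87, "grip": -1},
    {"x": -0.225, "y": 0.153, "az": 0.87, "grip": -1},
    {"x": -0.225, "y": 0.153, "az": 0.87, "grip": -1},
    {"x": -0.225, "y": 0.153, "az": 0.87, "grip": -1}
  ]
}}

```text
validation failed for argument at $.se...
```

{"op": "step_arm", "data": {
  "series": [
    {"x": -0.135, "y": 0.237, "az": 0.87, "grip": -1},
    {"x": -0.135, "y": 0.237, "az": 0.87, "grip": -1},
    {"x": -0.135, "y": 0.237, "az": 0.87, "grip": -1},
    {"x": -0.135, "y": 0.237, "az": 0.87, "grip": -1},
    {"x": -0.135, "y": 0.237, "az": 0.87, "grip": -1}
  ]
}}

```text
validation failed for argument at $.se...
```

The calls were refused, probably because every row needs all seven fields. I'll try one call that way.

{"op": "step_arm", "data": {
  "series": [
    {"x": -0.196, "y": -0.19, "z": 0, "ax": 0, "ay": 0, "az": 0.87, "grip": -1},
    {"x": -0.196, "y": -0.19, "z": 0, "ax": 0, "ay": 0, "az": 0.87, "grip": -1},
    {"x": -0.196, "y": -0.19, "z": 0, "ax": 0, "ay": 0, "az": 0.87, "grip": -1},
    {"x": -0.196, "y": -0.19, "z": 0, "ax": 0, "ay": 0, "az": 0.87, "grip": -1}
  ]
}}

```text
time: 0.5
tool_pos: [0.2597, 0.5246, 0.2306]
tcp_rot: [1.148, 2.923, -0.004]
wrist_force: [-1.2, 0.3, 0.0]
width: 1.0
grip_force: 0.0
```

{"op": "step_arm", "data": {
  "series": [
    {"x": -0.259, "y": -0.084, "z": 0, "ax": 0, "ay": 0, "az": 0.87, "grip": -1},
    {"x": -0.259, "y": -0.084, "z": 0, "ax": 0, "ay": 0, "az": 0.87, "grip": -1},
    {"x": -0.259, "y": -0.084, "z": 0, "ax": 0, "ay": 0, "az": 0.87, "grip": -1},
    {"x": -0.259, "y": -0.084, "z": 0, "ax": 0, "ay": 0, "az": 0.87, "grip": -1}
  ]
}}

```text
time: 0.9
tool_pos: [0.3264, 0.4073, 0.2309]
tcp_rot: [1.777, 2.589, -0.002]
wrist_force: [0.9, 0.2, 0.4]
width: 1.004
grip_force: 0.0
```

{"op": "step_arm", "data": {
  "series": [
    {"x": -0.27, "y": 0.039, "z": 0, "ax": 0, "ay": 0, "az": 0.87, "grip": -1},
    {"x": -0.27, "y": 0.039, "z": 0, "ax": 0, "ay": 0, "az": 0.87, "grip": -1},
    {"x": -0.27, "y": 0.039, "z": 0, "ax": 0, "ay": 0, "az": 0.87, "grip": -1},
    {"x": -0.27, "y": 0.039, "z": 0, "ax": 0, "ay": 0, "az": 0.87, "grip": -1}
  ]
}}

```text
time: 1.3
tool_pos: [0.3939, 0.2895, 0.2312]
tcp_rot: [2.315, 2.122, -0.0]
wrist_force: [-0.2, 1.4, 0.7]
width: 1.002
grip_force: 0.0
```

{"op": "step_arm", "data": {
  "series": [
    {"x": -0.225, "y": 0.153, "z": 0, "ax": 0, "ay": 0, "az": 0.87, "grip": -1},
    {"x": -0.225, "y": 0.153, "z": 0, "ax": 0, "ay": 0, "az": 0.87, "grip": -1},
    {"x": -0.225, "y": 0.153, "z": 0, "ax": 0, "ay": 0, "az": 0.87, "grip": -1},
    {"x": -0.225, "y": 0.153, "z": 0, "ax": 0, "ay": 0, "az": 0.87, "grip": -1}
  ]
}}

```text
time: 1.7
tool_pos: [0.4612, 0.1716, 0.2313]
tcp_rot: [2.734, 1.546, 0.001]
wrist_force: [-0.5, 0.4, -0.2]
width: 0.998
grip_force: 0.0
```

{"op": "step_arm", "data": {
  "series": [
    {"x": -0.135, "y": 0.237, "z": 0, "ax": 0, "ay": 0, "az": 0.87, "grip": -1},
    {"x": -0.135, "y": 0.237, "z": 0, "ax": 0, "ay": 0, "az": 0.87, "grip": -1},
    {"x": -0.135, "y": 0.237, "z": 0, "ax": 0, "ay": 0, "az": 0.87, "grip": -1},
    {"x": -0.135, "y": 0.237, "z": 0, "ax": 0, "ay": 0, "az": 0.87, "grip": -1},
    {"x": -0.135, "y": 0.237, "z": 0, "ax": 0, "ay": 0, "az": 0.87, "grip": -1},
    {"x": -0.135, "y": 0.237, "z": 0, "ax": 0, "ay": 0, "az": 0.87, "grip": -1}
  ]
}}

```text
time: 2.3
tool_pos: [0.5261, 0.0563, 0.2309]
tcp_rot: [-3.009, -0.9, 0.001]
wrist_force: [0.6, -0.1, -0.9]
width: 1.0
grip_force: 0.0
```

```bash
python3 - <<'E'
from workcell import bot, imaging
import cv2,pickle
c=imaging.read_camera("wrist");pickle.dump(c,open("w.pkl","wb"))
cv2.imwrite("pics/w1.png",c["img"][:,:,::-1]);s=bot.read_state();print(s["time"],s["tool_pos"],s["tcp_rot"],s["q"])
E
```

```text
2.35 [0.52599155 0.05629813 0.23105189] [-3.00900957e+00 -8.99945335e-01  6.88406100e-04] [ 5.90377529e-02 -1.27097753e-02  1.91389720e+00  8.04722151e-04
  1.24103526e+00  1.04834161e+00]
```

View pics/w1.png

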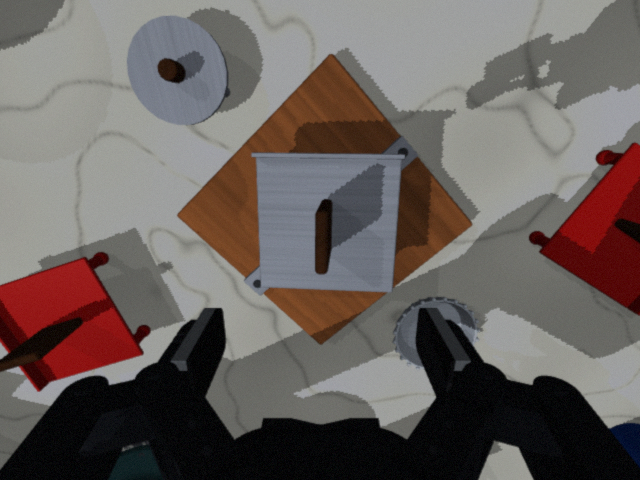

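The wrist view shows the handle at (323,237), upright in the picture and so square to the pads. The board corners are at (332,54), (471,222), (321,344) and (179,214), and the bar's ends at (402,152) and (257,284).

```bash
python3 - <<'E'
import pickle;from h import *
np.set_printoptions(precision=4,suppress=True)
c=pickle.load(open("w.pkl","rb"))
P=np.array([onz(c,p,.02) for p in((332,54),(471,222),(321,344),(179,214))]);print(P[:,:2],P.mean(0),[np.linalg.norm(P[i]-P[i-1]) for i in range(4)])
B=np.array([onz(c,p,.028) for p in((402,152),(257,284))]);v=B[0]-B[1];print("bar",B.mean(0),np.degrees(np.arctan2(v[1],v[0])))
h=blob(c,lambda h:(h[...,2]<110)&(h[...,1]>90)&(h[...,0]<20),305,190,342,285)
print(len(h),h.mean(0),cv2.minAreaRect(h),h.min(0),h.max(0))
for z in(.10,.113,.13): print(z,onz(c,h.mean(0),z)[:2])
r=cv2.boxPoints(cv2.minAreaRect(h))
for q in r: print(q,onz(c,q,.137)[:2])
for q in((257,155),(405,157),(391,291),(262,289)): print("plate",onz(c,q,.072)[:2])
T=pickle.load(open("cams.pkl","rb"));print(tri(c,h.mean(0),T["top"],(345.15,229.2)),tri(c,h.mean(0),T["scene"],(326.5,275.3)))
print(-c["R"].T@c["t"])
E
```

```text
[[ 0.6537  0.1281]
 [ 0.6021 -0.0892]
 [ 0.3809 -0.0393]
 [ 0.4354  0.1804]] [0.518 0.045 0.02 ] [np.float64(0.2245465885105352), np.float64(0.22330235402867724), np.float64(0.22674106725751034), np.float64(0.22642661850089194)]
bar [0.516 0.045 0.028] -13.135786981749481
923 [322.6165 236.6609] ((322.9999694824219, 236.0), (71.99998474121094, 13.999998092651367), 90.0) [316. 200.] [330. 272.]
0.1 [0.5213 0.0515]
0.113 [0.5249 0.054 ]
0.13 [0.5296 0.0572]
[316. 200.] [0.552  0.0777]
[330. 200.] [0.5575 0.0693]
[330. 272.] [0.5108 0.038 ]
[316. 272.] [0.5049 0.047 ]
plate [0.5447 0.1353]
plate [0.6142 0.0266]
plate [ 0.5034 -0.0423]
plate [0.4345 0.0664]
(array([0.5245, 0.0543, 0.1119]), np.float64(0.0010203708976419222)) (array([0.5247, 0.0522, 0.1028]), np.float64(0.00491034338493967))
[0.5971 0.1032 0.3742]
```

```bash
python3 - <<'E'
from plan import *;from workcell import bot
s=bot.read_state();p=np.array(s["tool_pos"]);R=Ro.from_rotvec(s["tcp_rot"])
Q=Rdown(-57,[-5.84,1.38,0]);zs=-Q.as_matrix()[:,2];print(zs)
g=np.array([.525,.054,.112])
for off in(.07,.03,-.011): print(step(p,R,g+off*zs,Q).tolist())
E
```

```text
[0.02404153 0.10174099 0.99452038]
[0.0065, -0.0072, 0.0989, -0.1397, -0.1446, 0.0101]
[0.0004, -0.0014, 0.1784, -0.1397, -0.1446, 0.0101]
[-0.0058, 0.0046, 0.26, -0.1397, -0.1446, 0.0101]
```

{"op": "step_arm", "data": {
  "series": [
    {"x": 0.0065, "y": -0.007, "z": 0.099, "ax": -0.14, "ay": -0.145, "az": 0.01, "grip": -1},
    {"x": 0.0065, "y": -0.007, "z": 0.099, "ax": -0.14, "ay": -0.145, "az": 0.01, "grip": -1},
    {"x": 0.0, "y": -0.001, "z": 0.178, "ax": -0.14, "ay": -0.145, "az": 0.01, "grip": -1},
    {"x": -0.003, "y": 0.002, "z": 0.22, "ax": -0.14, "ay": -0.145, "az": 0.01, "grip": -1},
    {"x": -0.006, "y": 0.005, "z": 0.26, "ax": -0.14, "ay": -0.145, "az": 0.01, "grip": -1},
    {"x": -0.006, "y": 0.005, "z": 0.26, "ax": -0.14, "ay": -0.145, "az": 0.01, "grip": -1},
    {"x": -0.006, "y": 0.005, "z": 0.26, "ax": -0.14, "ay": -0.145, "az": 0.01, "grip": -1}
  ]
}}

```text
time: 3.05
tool_pos: [0.5254, 0.0512, 0.1022]
tcp_rot: [2.925, 0.862, -0.079]
wrist_force: [-0.4, 0.3, 0.5]
width: 0.999
grip_force: 0.0
```

{"op": "step_arm", "data": {
  "force": 40,
  "series": [
    {"x": 0, "y": 0, "z": 0, "ax": 0, "ay": 0, "az": 0, "grip": 0.3},
    {"x": 0, "y": 0, "z": 0, "ax": 0, "ay": 0, "az": 0, "grip": 0.6},
    {"x": 0, "y": 0, "z": 0, "ax": 0, "ay": 0, "az": 0, "grip": 1},
    {"x": 0, "y": 0, "z": 0, "ax": 0, "ay": 0, "az": 0, "grip": 1},
    {"x": 0, "y": 0, "z": 0, "ax": 0, "ay": 0, "az": 0, "grip": 1},
    {"x": 0, "y": 0, "z": 0, "ax": 0, "ay": 0, "az": 0, "grip": 1},
    {"x": 0, "y": 0, "z": 0, "ax": 0, "ay": 0, "az": 0, "grip": 1},
    {"x": 0, "y": 0, "z": 0, "ax": 0, "ay": 0, "az": 0, "grip": 1},
    {"x": 0, "y": 0, "z": 0, "ax": 0, "ay": 0, "az": 0, "grip": 1},
    {"x": 0, "y": 0, "z": 0, "ax": 0, "ay": 0, "az": 0, "grip": 1}
  ]
}}

```text
time: 4.05
tool_pos: [0.5256, 0.0507, 0.1015]
tcp_rot: [2.925, 0.86, -0.079]
wrist_force: [0.2, 1.3, 2.7]
width: 0.113
grip_force: 43.2
```

```bash
python3 - <<'E'
from plan import *;from workcell import bot
s=bot.read_state();p=np.array(s["tool_pos"]);R=Ro.from_rotvec(s["tcp_rot"])
W=[(np.array([.524,.050,.121]),R),(np.array([.521,.048,.122]),Rdown(-35)),(np.array([.517,.045,.122]),Rdown(-13.3)),(np.array([.517,.045,.098]),Rdown(-13.3))]
for i in(0,1): print(step(p,R,*W[i]).tolist())
print(step(*W[1],*W[2]).tolist()); print(step(*W[2],*W[3]).tolist())
E
```

```text
[-0.0064, 0.0024, -0.0385, 0.0, 0.0, 0.0]
[-0.0137, 0.0026, -0.04, 0.1106, 0.1693, -0.7408]
[-0.0095, -0.0031, 0.0, 0.0, 0.0, -0.7233]
[0.0, 0.0, 0.048, 0.0, 0.0, 0.0]
```

{"op": "step_arm", "data": {
  "series": [
    {"x": -0.003, "y": 0.001, "z": -0.02, "ax": 0, "ay": 0, "az": 0, "grip": 1},
    {"x": -0.006, "y": 0.002, "z": -0.039, "ax": 0, "ay": 0, "az": 0, "grip": 1},
    {"x": -0.008, "y": 0.002, "z": -0.04, "ax": 0.05, "ay": 0.08, "az": -0.2, "grip": 1},
    {"x": -0.012, "y": 0.003, "z": -0.04, "ax": 0.11, "ay": 0.17, "az": -0.4, "grip": 1},
    {"x": -0.014, "y": 0.003, "z": -0.04, "ax": 0.11, "ay": 0.17, "az": -0.6, "grip": 1},
    {"x": -0.014, "y": 0.003, "z": -0.04, "ax": 0.11, "ay": 0.17, "az": -0.74, "grip": 1},
    {"x": -0.014, "y": 0.003, "z": -0.04, "ax": 0.11, "ay": 0.17, "az": -0.74, "grip": 1}
  ]
}}

```text
time: 4.75
tool_pos: [0.5203, 0.0472, 0.1218]
tcp_rot: [2.786, 1.45, -0.001]
wrist_force: [0.7, -0.1, -4.6]
width: 0.113
grip_force: 42.0
```

{"op": "step_arm", "data": {
  "series": [
    {"x": -0.005, "y": -0.001, "z": 0, "ax": 0, "ay": 0, "az": -0.2, "grip": 1},
    {"x": -0.0095, "y": -0.003, "z": 0, "ax": 0, "ay": 0, "az": -0.4, "grip": 1},
    {"x": -0.0095, "y": -0.003, "z": 0, "ax": 0, "ay": 0, "az": -0.6, "grip": 1},
    {"x": -0.0095, "y": -0.003, "z": 0, "ax": 0, "ay": 0, "az": -0.72, "grip": 1},
    {"x": -0.0095, "y": -0.003, "z": 0, "ax": 0, "ay": 0, "az": -0.72, "grip": 1},
    {"x": -0.0095, "y": -0.003, "z": 0, "ax": 0, "ay": 0, "az": -0.72, "grip": 1}
  ]
}}

```text
time: 5.35
tool_pos: [0.5167, 0.0446, 0.1218]
tcp_rot: [2.468, 1.944, -0.001]
wrist_force: [-0.1, 0.4, -5.3]
width: 0.108
grip_force: 42.0
```

```bash
python3 - <<'E'
from workcell import bot, imaging
import cv2,pickle
c=imaging.read_camera("scene");w=imaging.read_camera("wrist");pickle.dump(w,open("w2.pkl","wb"))
cv2.imwrite("pics/s2.png",np.hstack([cv2.resize(c["img"][215:375,240:400],(400,400)),cv2.resize(w["img"],(400,300))[:,:] if 0 else cv2.resize(w["img"][40:360,160:480],(400,400))])[:,:,::-1]) if (np:=__import__("numpy")) else 0
s=bot.read_state();print(s["time"],s["tool_pos"],s["tcp_rot"],s["wrist_force"])
E
```

```text
5.45 [0.51678237 0.04462801 0.12179256] [ 2.46678873e+00  1.94486071e+00 -2.72949547e-04] [-0.2549554   0.34544247 -4.38860011]
```

View pics/s2.png

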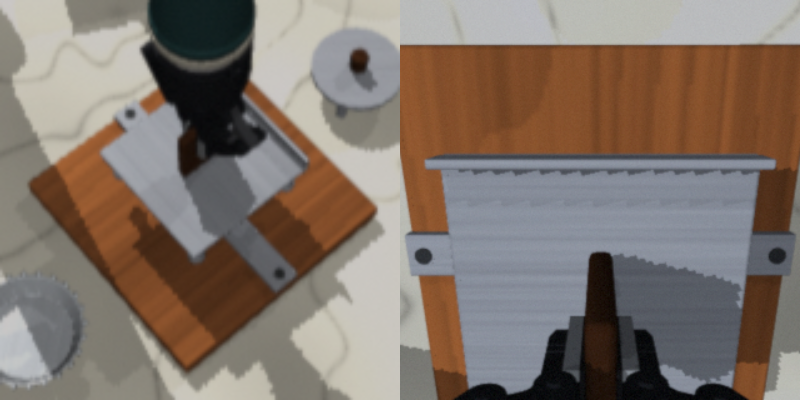

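The stand hangs level and square to the board. Its plate edges are symmetric between the bar's screws, at x≈423 and 777 in the right-hand crop. Next I'll lower it.

{"op": "step_arm", "data": {
  "series": [
    {"x": 0, "y": 0, "z": 0.02, "ax": 0, "ay": 0, "az": 0, "grip": 1},
    {"x": 0, "y": 0, "z": 0.04, "ax": 0, "ay": 0, "az": 0, "grip": 1},
    {"x": 0, "y": 0, "z": 0.048, "ax": 0, "ay": 0, "az": 0, "grip": 1},
    {"x": 0, "y": 0, "z": 0.051, "ax": 0, "ay": 0, "az": 0, "grip": 1},
    {"x": 0, "y": 0, "z": 0.051, "ax": 0, "ay": 0, "az": 0, "grip": 1}
  ]
}}

```text
time: 5.95
tool_pos: [0.5164, 0.0446, 0.0956]
tcp_rot: [-2.465, -1.946, 0.002]
wrist_force: [0.3, -0.1, -5.9]
width: 0.114
grip_force: 42.0
```

{"op": "step_arm", "data": {
  "series": [
    {"x": 0, "y": 0, "z": 0.003, "ax": 0, "ay": 0, "az": 0, "grip": 1},
    {"x": 0, "y": 0, "z": 0.003, "ax": 0, "ay": 0, "az": 0, "grip": 1}
  ]
}}

```text
time: 6.15
tool_pos: [0.5171, 0.0446, 0.095]
tcp_rot: [2.465, 1.946, 0.001]
wrist_force: [0.1, -0.2, -4.2]
width: 0.109
grip_force: 42.0
```

{"op": "step_arm", "data": {
  "series": [
    {"x": 0, "y": 0, "z": 0.002, "ax": 0, "ay": 0, "az": 0, "grip": 1},
    {"x": 0, "y": 0, "z": 0.002, "ax": 0, "ay": 0, "az": 0, "grip": 1}
  ]
}}

```text
time: 6.35
tool_pos: [0.5173, 0.0447, 0.0943]
tcp_rot: [2.465, 1.946, 0.001]
wrist_force: [-0.0, -0.3, -2.5]
width: 0.112
grip_force: 42.4
```

Contact starts at the expected height. I'll go one more millimetre down, then open and withdraw.

{"op": "step_arm", "data": {
  "series": [
    {"x": 0, "y": 0, "z": 0.002, "ax": 0, "ay": 0, "az": 0, "grip": 1},
    {"x": 0, "y": 0, "z": 0.002, "ax": 0, "ay": 0, "az": 0, "grip": 1}
  ]
}}

```text
time: 6.55
tool_pos: [0.5175, 0.0449, 0.094]
tcp_rot: [2.465, 1.946, 0.002]
wrist_force: [-2.6, 1.1, 3.4]
width: 0.109
grip_force: 43.4
```

{"op": "step_arm", "data": {
  "series": [
    {"x": 0, "y": 0, "z": 0, "ax": 0, "ay": 0, "az": 0, "grip": 0.6},
    {"x": 0, "y": 0, "z": 0, "ax": 0, "ay": 0, "az": 0, "grip": 0},
    {"x": 0, "y": 0, "z": 0, "ax": 0, "ay": 0, "az": 0, "grip": -1},
    {"x": 0, "y": 0, "z": 0, "ax": 0, "ay": 0, "az": 0, "grip": -1},
    {"x": 0, "y": 0, "z": 0, "ax": 0, "ay": 0, "az": 0, "grip": -1},
    {"x": 0, "y": 0, "z": 0, "ax": 0, "ay": 0, "az": 0, "grip": -1},
    {"x": 0, "y": 0, "z": 0, "ax": 0, "ay": 0, "az": 0, "grip": -1},
    {"x": 0, "y": 0, "z": 0, "ax": 0, "ay": 0, "az": 0, "grip": -1}
  ]
}}

```text
time: 7.35
tool_pos: [0.5169, 0.0446, 0.0928]
tcp_rot: [2.465, 1.947, -0.0]
wrist_force: [-0.1, 0.3, 0.0]
width: 0.995
grip_force: 0.0
```

{"op": "step_arm", "data": {
  "series": [
    {"x": 0, "y": 0, "z": -0.05, "ax": 0, "ay": 0, "az": 0, "grip": -1},
    {"x": 0, "y": 0, "z": -0.13, "ax": 0, "ay": 0, "az": 0, "grip": -1},
    {"x": 0, "y": 0, "z": -0.2, "ax": 0, "ay": 0, "az": 0, "grip": -1},
    {"x": -0.1, "y": 0, "z": -0.28, "ax": 0, "ay": 0, "az": 0, "grip": -1},
    {"x": -0.1, "y": 0, "z": -0.28, "ax": 0, "ay": 0, "az": 0, "grip": -1},
    {"x": -0.1, "y": 0, "z": -0.28, "ax": 0, "ay": 0, "az": 0, "grip": -1}
  ]
}}

```text
time: 7.95
tool_pos: [0.5062, -0.0051, 0.2348]
tcp_rot: [2.466, 1.942, 0.005]
wrist_force: [-0.2, 0.0, 0.2]
width: 0.998
grip_force: 0.0
```

```bash
python3 - <<'E'
from workcell import bot, imaging
import cv2,pickle,numpy as np
c=imaging.read_camera("scene");w=imaging.read_camera("wrist");pickle.dump((c,w),open("w3.pkl","wb"))
cv2.imwrite("pics/s3.png",np.hstack([cv2.resize(c["img"][215:375,240:400],(320,320)),cv2.resize(w["img"],(427,320))])[:,:,::-1])
s=bot.read_state();print(s["time"],s["tool_pos"],s["wrist_force"])
E
```

```text
8.05 [ 0.50460909 -0.00370396  0.23158903] [-0.25976786 -0.52090647 -0.01572892]
```

View pics/s3.png

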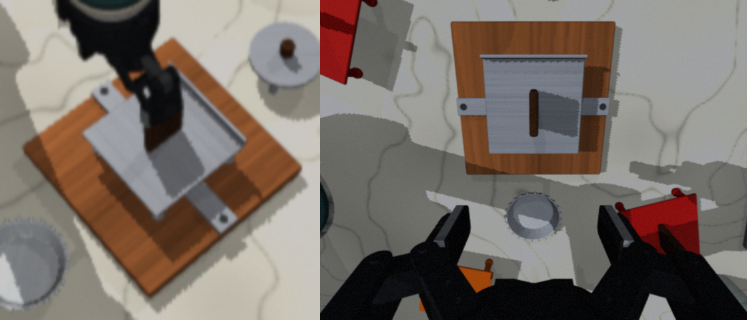

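The stand sits square on the board and straddles the bar, with the fingers clear of it: plate corners at (482,58) to (578,153), board from (452,22) to (600,174). I'll check the centring and hand in.

```bash
python3 - <<'E'
import pickle;from h import *
from workcell import bot
w=pickle.load(open("w3.pkl","rb"))[1]
f=lambda P,z:np.mean([onz(w,((x-320)*1.5,y*1.5),z)[:2] for x,y in P],0)
b=f([(452,22),(615,22),(600,174),(467,173)],.02)
h=f([(534,90),(534,136)],.115);p=f([(485,61),(583,61),(578,153),(490,153)],.065)
d=max(np.linalg.norm(h-b),np.linalg.norm(p-b));print(b,h,p,d)
if d<.02: print(bot.finish_job())
E
```

```text
[0.51766173 0.04527611] [0.51807211 0.04535367] [0.517903   0.04389465] 0.0014023764692592555
the job is handed in; nothing more can be done
None
```

The job is handed in: the tart stand straddles the bar with all four feet on the wood, square with the board and about 1 mm off its middle by the last camera check. The gripper is clear, the bowl and trivet were not touched, and the whole job took about 8 s of the 32 s allowed; the verdict was not shown.

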